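# Turn over the blue count leaf

## Task

The set on the blue count stand is packed: with the fingertips, turn the stand's blue leaf over its spine so that it lies flat on the other side and the card underneath shows. Push it over rather than pinching it, do not fling it, and leave the stands standing where they are, the yellow leaf lying as it is, and everything else alone.

Things in the scene. Friction and masses are not known exactly. Their poses are not given: they have to be found in the camera images.
- blue_stand: low grey stand, 114 mm along x by 240 mm along y, top at z = 42 mm, loose, about 2 kg. Origin: centre of its underside on the table. A spine rod runs along its x axis at y = 0, z = 51 mm (end ears reach 58 mm); one rigid leaf turns about it. Leaf with blue back and tab: starts on the -y half (the robot's right), to end on the +y half. The stands may be swapped.
- yellow_stand: low grey stand, 114 mm along x by 240 mm along y, top at z = 42 mm, loose, about 2 kg. Origin: centre of its underside on the table. A spine rod runs along its x axis at y = 0, z = 51 mm (end ears reach 58 mm); one rigid leaf turns about it. Leaf with yellow back and tab, flat on the -y half. A bystander.
- blue_leaf (a joint): angle of the blue leaf about the spine (rad): 0 = flat on the stand's -y half, 1.571 = standing up, 3.142 = flat on the +y half (end stop). Starts between 0 and 0.3. The hinge is stiff (about 0.1 N m of friction): the leaf stays where it is left and must be pushed the whole way; about 1.5 N at the tab moves it.
- yellow_leaf (a joint): angle of the yellow leaf, in the same sense; it starts at 0, flat, and is to stay there.
- blue_tab (a point): middle of the front face of the blue lift tab, at joint 0 140 mm out from the spine axis and 10 mm above it. The tab, 64 mm wide along the spine and 34 mm long, bends 45 degrees up from the leaf's outer edge, its tip 153 mm out and 23 mm up, so a fingertip fits beneath it from outside. Turned over, it points down past the stand's other side, clear of the table.
- blue_back: blue back plate of the blue leaf, with the tab; faces down at joint 0, up when turned over. Origin on the spine axis, mid leaf; at joint 0 its axes are the stand's and it runs along -y. Plate 104 mm along the spine, reaching 131 mm from the axis (11 mm past the stand's side); its back face is 4 mm below the plane through the axis.
- blue_front: white panel with pictograms, and the blue strip on the tab, inset in the front of the blue leaf; faces up at joint 0, its surface 2 mm above the plane through the axis. Origin and axes as blue_back. Squeezing front and back at once counts as pinching.
- haemostat: a loose steel haemostat, 37 x 139 x 7 mm, a bystander; origin centre of its underside.
- gauze_stack: a loose block of white gauze squares, 101 x 102 x 29 mm, a bystander; origin centre of its underside.
- tape_roll: a loose roll of beige tape lying flat, 99 x 97 x 24 mm, a bystander; origin centre of its underside.
- forceps: loose slim steel tissue forceps, 10 x 146 x 14 mm, a bystander; origin centre of its underside.

How it is judged:
By the outcome, as a careful person would: the job done as asked, in the order asked, and still so for the second after the job is handed in, with the robot touching nothing.
It also fails if it takes over 45 s, if anything falls off the work surface, if the arm or the gripper's body presses on something with over 40 N, if the wrist force passes 120 N, or if a joint passes its speed limit or range.

## Robot

A 6-joint arm with a two-finger parallel gripper is mounted at the origin on a cart in front of the work surface, level with it; the furniture and walls round the work are solid. World frame = base frame: x ahead of the robot, y to its left, z up, the work surface at z = 0. Lengths are in m, angles in rad, forces in N, time in s.
With the tool pointing down it reaches from about 0.3 to 0.875 m from the base axis. Payload 6.4 kg.
Tool frame: the origin (TCP) lies midway between the tips of the shut fingers; the grasp point (between the pads) lies manip.hold_point_z behind it (manip.hold_point_z is the distance from the TCP to the grasp point, in m); z points along the fingers, y is the line along which they close (so a half turn about z gives the same grasp; the last joint's range is limited). The gripper opens to 85 mm and grips with 20 to 120 N. Pads are 22 mm wide; open, the fingers measure 114 mm over their backs; the gripper's body (76 mm by 85 mm) begins 54 mm behind the grasp point. The pads swing forward as they close: fully open they stand 13 mm farther back than shut.
Start: joints at [0.928, 0.181, 1.607, -0, 1.354, -0.206], TCP at [0.243, 0.521, 0.231] pointing down, gripper open.
Joint ranges: [-2.99, 2.99], [-0.89, 2.07], [0.3, 2.58], [-1.14, 4.28], [0, 2.63], [-3.12, 3.12]. Speed limits (rad/s): [2.57, 2.57, 3.01, 3.14, 3.14, 3.14].

## Interface

Orientations are given as a 3x3 rotation matrix whose columns are the frame's x, y, z axes.
In Python, from cell import sensors, viewer, workorder, manip gives the robot as it stands. The module is installed in compiled form; this text tells all that it offers.
- The arm moves only by the tool servo_tool, never from a script. Its argument "rows" is a list of rows, each a list of 7 numbers: the shift along the tool's x, y, z scaled (see below), then the turn, a rotation vector about the tool's x, y, z scaled (see below), then the opening, from 0 (shut) to 1 (fully open). A call has 1 to 12 rows; each row shifts and turns the commanded pose from where the row before left it, along the tool's axes as they then stand; what a row does not reach is not made up. The controller multiplies each number of a shift by 0.075 m and each number of a turn by 180 degrees. A row lasts 1/12 s, in which the tool goes at most 41.7 mm and 7.16 degrees, less where a joint would pass 70% of its speed; a pose out of reach is approached as far as the arm can. A call with a number of a shift or a turn outside -1 to 1 is refused whole. A call with a gripper value outside its range is refused whole. The fingers move at their own pace and stop on an object; "grip_force" is the grip in N (left out, the last holds). Time passes only in rows, so rows that do not move let the fingers close. It gives the time, the measured TCP pose, the force, the opening and the grip force at its end, in the units of the state.
- sensors.get_state(): the state, without advancing time (a new reading comes with each control period).
- viewer.grab_frame(name): name is "scene" or "top" or "wrist"; returns the picture (400x640x3 uint8, red, green, blue); there is no depth.
- viewer.camera_info(name): a dict with "intrinsics" (3x3 intrinsics, pixels), "k1" (the pictures are not rectified: a ray, as slopes to the right and down, at radius r is drawn at 1 + k1 r^2 times it, then the intrinsics apply), "extrinsics" (4x4, takes a point from world to camera coordinates). Camera axes: x right, y down, z forward; pixel columns grow to the right and rows downward; lengths in m; the calibration is good to about 2 mm. A picture is of the moment at which its call begins: read the wrist's pose just before it. camera_info takes no time and is no camera call; for the wrist camera it gives the pose at the moment of the call.
- workorder.sign_off(): hands the job in; it is judged then, once.
The state is a dict: "time": time; "qpos": joint angles; "qd": joint speeds; "joint_torque": joint torques, N m; "ee_pos": TCP position; "tool_rot": TCP orientation; "force": force on the tool from outside, world axes, zero at the start; "ft_torque": the same for the moment, N m; "grip_width": opening from 0.0 (shut) to 1.0 (fully open); "grip_force": force on a finger pad.
Only numpy, scipy, OpenCV 4.12 (cv2) and the standard library are available. Lean on these libraries where they do the work, as an engineer would, in place of code of your own. Each camera call takes 0.05 s, during which the arm holds its last target. There are 200 camera calls.

## Working session

There is one attempt and no reset: what is moved stays moved. The work goes in short steps, Python scripts to look and compute and a tool call to move; the robot and the scene stay as the last step left them, time stands still between calls to the robot, and variables do not carry over. Pictures are saved under pics/ and viewed, at most 10 in all, crops included, and the job is handed in when it is done.

Besides the shell and the picture viewer there is one more tool, called after "Emit:" by a JSON object that holds its "api" and its "payload", one argument or row to a line. servo_tool: Moves the arm, as the interface text tells. Shifts and turns lie within -1 to 1; 1 stands for 0.075 m of shift or 180 degrees of turn. Its arguments: {"type":"object","properties":{"rows":{"type":"array","items":{"type":"array","items":{"type":"number","minimum":-1,"maximum":1}}},"grip_force":{"type":"number"}},"required":["rows"]}

```bash
mkdir -p pics; python3 - <<'E'
from cell import sensors, viewer, manip
import cv2,numpy as np
s=sensors.get_state();print(s['time'],s['ee_pos'],s['tool_rot'],manip.hold_point_z)
for n in('scene','top'):
    f=viewer.grab_frame(n);cv2.imwrite(f'pics/{n}0.png',f[:,:,::-1])
    i=viewer.camera_info(n);print(n,i)
E
```

```text
0.0 [0.242866   0.52055295 0.23037312] [[-9.06107739e-01  4.23045583e-01 -1.09514985e-03]
 [ 4.23046834e-01  9.06106645e-01 -1.45756508e-03]
 [ 3.75706086e-04 -1.78401068e-03 -9.99998338e-01]] 0.0187
scene {'intrinsics': array([[478.21090115,   0.        , 321.59612868],
       [  0.        , 478.21090115, 199.0137467 ],
       [  0.        ,   0.        ,   1.        ]]), 'k1': -0.11118491215394388, 'extrinsics': array([[ 0.88015323, -0.4745395 , -0.01193924, -0.45563481],
       [-0.29387022, -0.52495932, -0.79878533,  0.20691023],
       [ 0.37278758,  0.70656208, -0.60149768,  1.14378222],
       [ 0.        ,  0.        ,  0.        ,  1.        ]])}
top {'intrinsics': array([[489.45867399,   0.        , 315.44354811],
       [  0.        , 489.45867399, 206.40359715],
       [  0.        ,   0.        ,   1.        ]]), 'k1': -0.0924504535544907, 'extrinsics': array([[-0.00677876, -0.999962  , -0.0054807 ,  0.00334135],
       [-0.98431026,  0.00763883, -0.1762809 ,  0.53541605],
       [ 0.17631607,  0.00419974, -0.98432464,  1.24769947],
       [ 0.        ,  0.        ,  0.        ,  1.        ]])}
```

View pics/scene0.png

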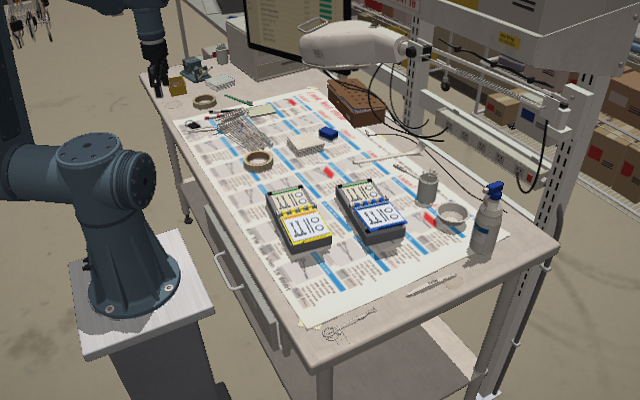

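View pics/top0.png

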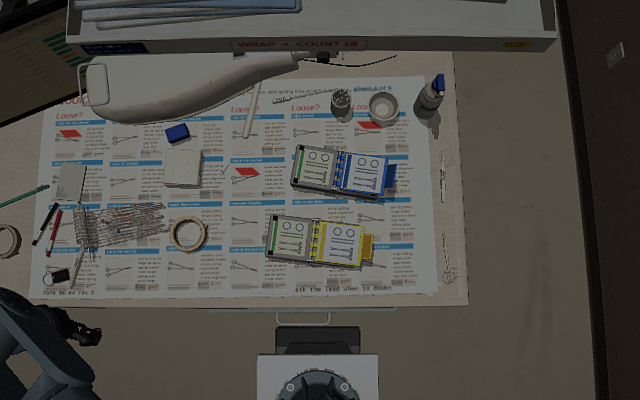

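The scene shows two grey stands. Blue is the farther one (top view around 345,172) and yellow the nearer (around 322,240). Both leaves are on the right (-y) half. I'll enlarge this for measurement.

```bash
cat > h.py <<'E'
import numpy as np,cv2
from cell import viewer
def ray(n,px):
    i=viewer.camera_info(n);K=i['intrinsics'];E=i['extrinsics']
    u=cv2.undistortPoints(np.array(px,float).reshape(-1,1,2),K,np.array([i['k1'],0,0,0.])).reshape(-1,2)
    d=np.c_[u,np.ones(len(u))]@E[:3,:3]
    return -E[:3,:3].T@E[:3,3],d
def onz(n,px,z):
    o,d=ray(n,px);return o+d*((z-o[2])/d[:,2])[:,None]
def proj(n,P):
    i=viewer.camera_info(n);E=i['extrinsics']
    return cv2.projectPoints(np.array(P,float).reshape(-1,1,3),cv2.Rodrigues(E[:3,:3])[0],E[:3,3],i['intrinsics'],np.array([i['k1'],0,0,0.]))[0].reshape(-1,2)
E
python3 - <<'E'
import cv2,numpy as np
from h import *
a=cv2.imread('pics/top0.png')[130:280,255:415];a=cv2.convertScaleAbs(cv2.resize(a,None,fx=3.75,fy=3.75,interpolation=2),alpha=1.8)
b=cv2.imread('pics/scene0.png')[170:270,250:420];b=cv2.resize(b,None,fx=4.5,fy=4.5,interpolation=2)
cv2.imwrite('pics/topc.png',a);cv2.imwrite('pics/scc.png',b)
for n in('top','scene'):
    im=cv2.imread(f'pics/{n}0.png');h=cv2.cvtColor(im,cv2.COLOR_BGR2HSV)
    m=cv2.inRange(h,(105,180,60),(125,255,255))
    k,l,st,c=cv2.connectedComponentsWithStats(m)
    for j in range(1,k):
        if st[j,4]>25:print(n,st[j],c[j])
E
```

```text
top [438  74   6  16  58] [440.68965517  80.86206897]
top [166 124  22  17 116] [175.85344828 130.93965517]
top [337 154   9  10  30] [341.56666667 157.43333333]
top [343 155   8  32  89] [346.39325843 170.96629213]
top [340 158  56  37 192] [380.35416667 179.625     ]
top [334 171   9  10  32] [338.5625  174.15625]
top [333 180   8   5  26] [336.38461538 182.46153846]
scene [324 129  13  10  37] [330.32432432 133.56756757]
scene [487 184  15  16  76] [493.96052632 192.18421053]
scene [354 208  53  24 117] [380.11111111 223.86324786]
```

View pics/topc.png

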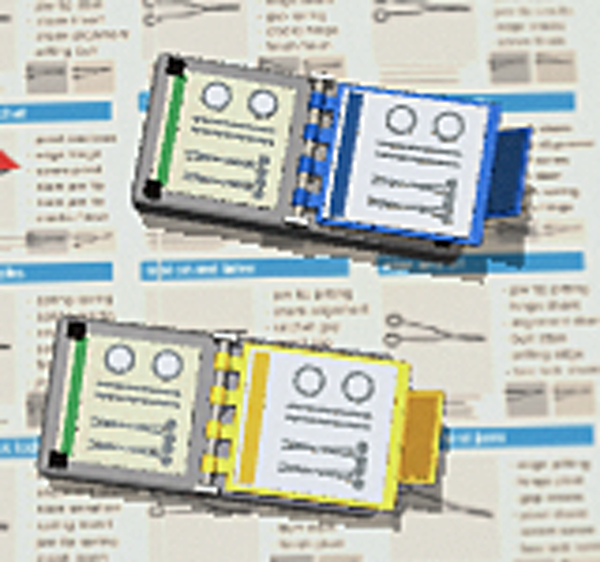

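View pics/scc.png

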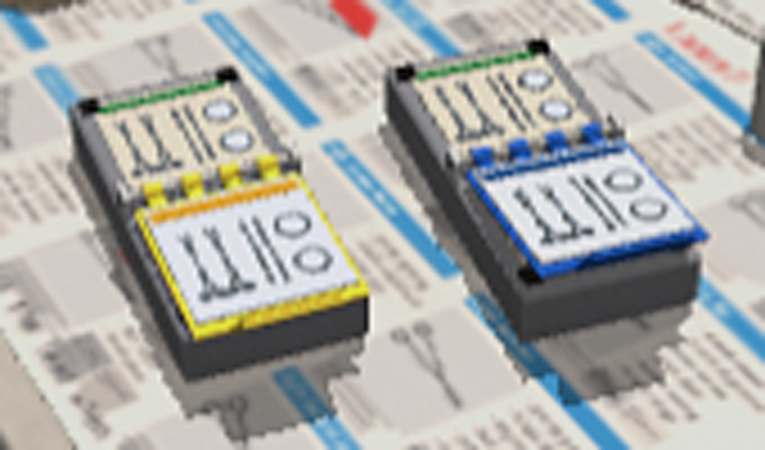

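The crops show the blue stand with its card corners at crop px (160,55) and (137,208), and the spine ears at (322,77) and (297,222). The leaf's outer corners are at (500,103) and (472,243), slightly raised. The tab tip is at (530,127)-(520,217).

```bash
python3 - <<'E'
from h import *
from scipy.optimize import least_squares
t=lambda p:np.array(p,float)/3.75+[255,130]-.37
s=lambda p:np.array(p,float)/4.5+[250,170]-.39
# model pts in stand frame (not leaf): top corners +y, spine ears; leaf pts depend on joint
T=t([(160,55),(137,208),(322,77),(297,222),(500,103),(472,243),(530,127),(520,217)])
S=s([(545,42),(388,70),(612,125),(450,160),(708,236),(545,275)])
def pts(p):
    x,y,a,q=p
    L=lambda X,r,h:(X,-r*np.cos(q)-h*np.sin(q)*-1*1,51e-3+r*np.sin(q)+h*np.cos(q))
    P=[(.057,.12,.042),(-.057,.12,.042),(.055,0,.057),(-.055,0,.057),L(.052,.131,.002),L(-.052,.131,.002),L(.032,.153,.023),L(-.032,.153,.023)]
    P=np.array(P);c,n=np.cos(a),np.sin(a)
    return P@np.array([[c,n,0],[-n,c,0],[0,0,1]])+[x,y,0]
f=lambda p:np.r_[(proj('top',pts(p))-T).ravel(),(proj('scene',pts(p)[:6])-S).ravel()]
r=least_squares(f,[.6,-.05,0,.2],loss='soft_l1');print(r.x,np.abs(r.fun).max());print(f(r.x).round(1));print(pts(r.x).round(3))
# yellow ears at z .057
print(onz('top',t([(240,340),(205,490),(445,395),(435,485),(62,320),(42,475)]),.057))
E
```

```text
[ 0.63282019 -0.05907175 -0.17324167  0.13963039] 2.6584567700442108
[-0.6 -0.3 -1.8 -0.9 -0.1 -0.1  0.   0.7  0.7  0.3  2.7  0.9  0.1 -0.1
 -0.6 -0.4 -0.3 -0.5 -1.5  0.6  1.5 -0.   0.3  0.3  0.8 -0.1 -0.7  0.1]
[[ 0.71   0.049  0.042]
 [ 0.597  0.069  0.042]
 [ 0.687 -0.069  0.057]
 [ 0.579 -0.05   0.057]
 [ 0.662 -0.196  0.071]
 [ 0.559 -0.178  0.071]
 [ 0.639 -0.211  0.095]
 [ 0.576 -0.2    0.095]]
[[ 0.49678537 -0.00866707  0.057     ]
 [ 0.39266069  0.01622082  0.057     ]
 [ 0.45707467 -0.15061266  0.057     ]
 [ 0.39480321 -0.14210678  0.057     ]
 [ 0.51183905  0.11566394  0.057     ]
 [ 0.40366101  0.12859738  0.057     ]]
```

Emit:
{"api": "servo_tool", "payload": {
  "rows": [
    [-0.3,-0.27,0,0,0,0,0],
    [-0.36,-0.33,0,0,0,0,0],
    [-0.36,-0.33,0,0,0,0,0],
    [-0.36,-0.33,0,0,0,0,0],
    [-0.36,-0.33,0,0,0,0,0],
    [-0.36,-0.33,0,0,0,0,0],
    [-0.36,-0.33,0,0,0,0,0],
    [-0.36,-0.33,0,0,0,0,0],
    [-0.36,-0.33,0,0,0,0,0],
    [-0.36,-0.33,0,0,0,0,0],
    [-0.36,-0.33,0,0,0,0,0],
    [-0.36,-0.33,0,0,0,0,0]
  ],
  "grip_force": 20
}}

```text
time: 1.1
ee_pos: [0.4091, 0.1191, 0.2312]
tool_rot: [[-0.906, 0.423, 0.0], [0.423, 0.906, 0.0], [-0.0, 0.0, -1.0]]
force: [0.4, 0.7, 0.0]
grip_width: -0.0
grip_force: 0.0
```

Emit:
{"api": "servo_tool", "payload": {
  "rows": [
    [-0.36,-0.33,0,0,0,0,0],
    [-0.36,-0.33,0,0,0,0,0],
    [-0.36,-0.33,0,0,0,0,0],
    [-0.36,-0.33,0,0,0,0,0],
    [-0.36,-0.33,0,0,0,0,0],
    [-0.36,-0.33,0,0,0,0,0],
    [-0.36,-0.33,0,0,0,0,0],
    [-0.36,-0.33,0,0,0,0,0],
    [-0.3,-0.3,0,0,0,0,0],
    [0,0,0,0,0,-0.028,0],
    [0,0,0,0,0,-0.028,0],
    [0,0,0,0,0,-0.028,0]
  ]
}}

```text
time: 2.1
ee_pos: [0.5315, -0.1806, 0.2304]
tool_rot: [[-0.986, 0.169, -0.001], [0.169, 0.986, 0.001], [0.002, 0.001, -1.0]]
force: [-0.7, 0.0, -0.9]
grip_width: 0.0
grip_force: 0.0
```

```bash
cat > p.py <<'E'
import numpy as np,sys
from cell import sensors
from scipy.spatial.transform import Rotation as R
C=np.array([.633,-.059,0]);A=R.from_euler('z',-.173).as_matrix()
def where():
    s=sensors.get_state();p=A.T@(np.array(s['ee_pos'])-C);M=A.T@s['tool_rot'];z=M[:,2]
    print('t',round(s['time'],2),'p',p.round(4),'z',z.round(3),'x',M[:,0].round(3),'F',(A.T@s['force']).round(2),'q',np.round(s['qpos'],2))
    return p,M
def go(Y,z,tau,n,X=0):
    "rows to stand-frame point, tool tilted tau deg from down toward +y"
    p,M=where();r=np.radians(tau)
    T=np.c_[[-1,0,0],[0,np.cos(r),np.sin(r)],[0,np.sin(r),-np.cos(r)]]
    print('shift/row',(M.T@(np.array([X,Y,z])-p)/.075/n).round(3),'turn/row',(R.from_matrix(M.T@T).as_rotvec()/np.pi/n).round(4))
if __name__=='__main__':
    go(*map(float,sys.argv[1:]))
E
python3 p.py -.25 .2 60 9
```

```text
t 2.1 p [-0.0791 -0.1372  0.2304] z [-0.002  0.001 -1.   ] x [-1.    -0.003  0.002] F [-0.67 -0.1  -0.86] q [-0.54  0.15  1.64  0.    1.35 -1.94]
shift/row [-0.117 -0.167  0.045] turn/row [-0.037  -0.0001  0.0001]
```

Emit:
{"api": "servo_tool", "payload": {
  "rows": [
    [-0.25,-0.36,0,0,0,0,0],
    [-0.27,-0.38,0,0,0,0,0],
    [-0.27,-0.38,0,0,0,0,0],
    [-0.25,-0.38,0,0,0,0,0],
    [0,0,0,-0.037,0,0,0],
    [0,0,0,-0.037,0,0,0],
    [0,0,0,-0.037,0,0,0],
    [0,0,0,-0.037,0,0,0],
    [0,0,0,-0.037,0,0,0],
    [0,0,0,-0.037,0,0,0],
    [0,0,0,-0.037,0,0,0],
    [0,0,0,-0.037,0,0,0]
  ]
}}

```text
time: 3.1
ee_pos: [0.5891, -0.3051, 0.2316]
tool_rot: [[-0.985, 0.102, 0.14], [0.173, 0.585, 0.792], [-0.001, 0.805, -0.594]]
force: [0.1, -0.6, 0.2]
grip_width: 0.0
grip_force: 0.0
```

```bash
python3 p.py -.20 .055 58 8
```

```text
t 3.1 p [-0.0009 -0.2499  0.2316] z [ 0.001  0.805 -0.594] x [-1.     0.001 -0.001] F [ 0.16 -0.53  0.24] q [-0.95  0.74  1.09  0.67  1.97 -2.3 ]
shift/row [-0.001 -0.187  0.242] turn/row [-0.0031  0.      0.    ]
```

Emit:
{"api": "servo_tool", "payload": {
  "rows": [
    [0,-0.18,0.23,-0.004,0,0,0],
    [0,-0.2,0.25,-0.004,0,0,0],
    [0,-0.2,0.25,-0.004,0,0,0],
    [0,-0.19,0.24,-0.004,0,0,0],
    [0,-0.19,0.24,-0.004,0,0,0],
    [0,-0.19,0.23,-0.004,0,0,0],
    [0,-0.19,0.22,0,0,0,0],
    [0,-0.19,0.22,0,0,0,0],
    [0,0,0,0,0,0,0]
  ]
}}

```text
time: 3.85
ee_pos: [0.5961, -0.2484, 0.0511]
tool_rot: [[-0.986, 0.097, 0.139], [0.169, 0.525, 0.834], [0.008, 0.846, -0.534]]
force: [-1.0, 1.3, -1.2]
grip_width: -0.0
grip_force: 0.0
```

```bash
python3 p.py -.145 .05 58 6; python3 - <<'E'
import cv2
from h import *
f=viewer.grab_frame('scene')[:,:,::-1][140:290,290:490]
cv2.imwrite('pics/s1.png',cv2.resize(f,None,fx=4,fy=4,interpolation=2))
E
```

```text
t 3.85 p [-0.0037 -0.1929  0.0511] z [-0.007  0.846 -0.534] x [-1.    -0.003  0.008] F [-1.23  1.07 -1.21] q [-0.91  0.95  1.19  0.69  1.77 -2.44]
shift/row [-0.009  0.055  0.091] turn/row [-0.0002 -0.0004 -0.0003]
```

View pics/s1.png

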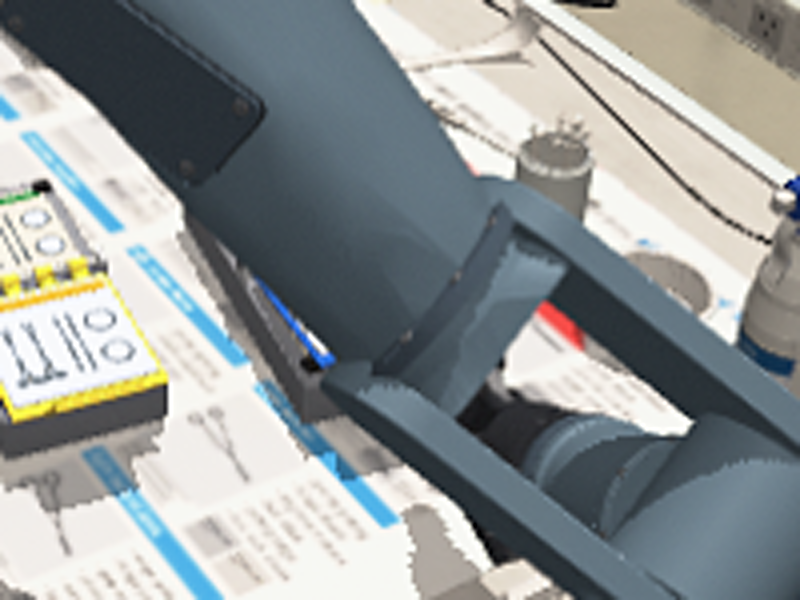

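The arm hides the stand in the scene view. The forces are small, so I slide the fingertip in under the tab and check contact by force.

Emit:
{"api": "servo_tool", "payload": {
  "rows": [
    [0,0.055,0.08,0,0,0,0],
    [0,0.055,0.08,0,0,0,0],
    [0,0.055,0.08,0,0,0,0],
    [0,0.055,0.08,0,0,0,0],
    [0,0.055,0.08,0,0,0,0],
    [0,0.055,0.08,0,0,0,0],
    [0,0,0,0,0,0,0]
  ]
}}

```text
time: 4.48
ee_pos: [0.6059, -0.2083, 0.059]
tool_rot: [[-0.985, 0.091, 0.144], [0.171, 0.528, 0.832], [0.0, 0.845, -0.536]]
force: [-0.7, 0.5, -0.5]
grip_width: -0.0
grip_force: 0.0
```

```bash
python3 p.py -.143 .11 62 8; python3 - <<'E'
import cv2
from h import *
f=viewer.grab_frame('top')[:,:,::-1][110:260,300:460]
cv2.imwrite('pics/t1.png',cv2.convertScaleAbs(cv2.resize(f,None,fx=3.75,fy=3.75,interpolation=2),alpha=1.8))
E
```

```text
t 4.48 p [-0.001  -0.1518  0.059 ] z [-0.001  0.845 -0.536] x [-1.    -0.002  0.   ] F [-0.73  0.34 -0.45] q [-0.86  0.9   1.26  0.72  1.72 -2.44]
shift/row [-0.002  0.08  -0.033] turn/row [-0.003  -0.0001  0.    ]
```

View pics/t1.png

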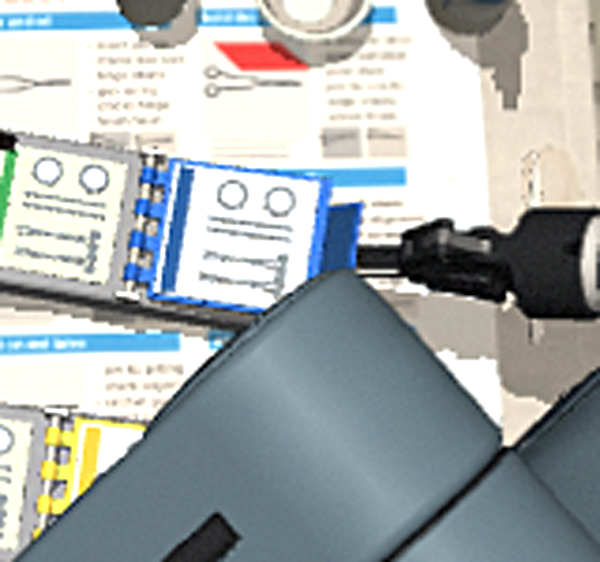

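The finger is tucked under the tab (tab tip at crop px ~355,250). Next I plan the arc.

```bash
cat > arc.py <<'E'
from p import *
def arc(qs,Rr,tau,n=12,X=0.004,t=.011,extra=0):
    p,M=where();q=qs;r=np.radians(tau)
    u=np.array([0,-np.cos(q),np.sin(q)]);nn=np.array([0,np.sin(q),np.cos(q)]);e=np.array([0,np.cos(r),np.sin(r)])
    P=np.array([X,0,.051])+u*Rr+nn*(-.004-t*abs(e@nn)+extra)
    T=np.c_[[-1,0,0],[0,np.cos(r),np.sin(r)],[0,np.sin(r),-np.cos(r)]]
    w=R.from_matrix(M.T@T).as_rotvec()/n
    S=sum(M@R.from_rotvec(w*k).as_matrix() for k in range(n))
    print('target',P.round(4),'shift',(np.linalg.solve(S,P-p)/.075).round(3),'turn',(w/np.pi).round(4))
if __name__=='__main__': arc(*map(float,sys.argv[1:4]),int(sys.argv[4]))
E
python3 arc.py .5 .135 60 12
```

```text
t 4.53 p [-0.0009 -0.1525  0.0589] z [-0.001  0.844 -0.536] x [-1.    -0.001  0.   ] F [ 0.64 -0.68 -0.61] q [-0.86  0.9   1.26  0.72  1.72 -2.44]
target [ 0.004  -0.1257  0.1026] shift [-0.005  0.057  0.   ] turn [-0.0011 -0.      0.    ]
```

Emit:
{"api": "servo_tool", "payload": {
  "rows": [
    [-0.005,0.057,0,-0.001,0,0,0],
    [-0.005,0.057,0,-0.001,0,0,0],
    [-0.005,0.057,0,-0.001,0,0,0],
    [-0.005,0.057,0,-0.001,0,0,0],
    [-0.005,0.057,0,-0.001,0,0,0],
    [-0.005,0.057,0,-0.001,0,0,0],
    [-0.005,0.057,0,-0.001,0,0,0],
    [-0.005,0.057,0,-0.001,0,0,0],
    [-0.005,0.057,0,-0.001,0,0,0],
    [-0.005,0.057,0,-0.001,0,0,0],
    [-0.005,0.057,0,-0.001,0,0,0],
    [-0.005,0.057,0,-0.001,0,0,0]
  ]
}}

```text
time: 5.53
ee_pos: [0.6148, -0.1844, 0.1029]
tool_rot: [[-0.985, 0.087, 0.149], [0.172, 0.496, 0.851], [-0.0, 0.864, -0.503]]
force: [-2.1, -4.6, 1.3]
grip_width: 0.001
grip_force: 2.1
```

```bash
python3 arc.py 1.0 .125 60 12; python3 - <<'E'
import cv2
from h import *
f=viewer.grab_frame('top')[:,:,::-1][110:260,300:460]
cv2.imwrite('pics/t2.png',cv2.convertScaleAbs(cv2.resize(f,None,fx=3.75,fy=3.75,interpolation=2),alpha=1.8))
E
```

```text
t 5.53 p [ 0.0036 -0.1267  0.1029] z [-0.     0.864 -0.503] x [-1. -0. -0.] F [-1.27 -4.9   1.29] q [-0.84  0.84  1.29  0.76  1.76 -2.39]
target [ 0.004  -0.0791  0.1487] shift [-0.     0.071  0.02 ] turn [-0.0001 -0.      0.    ]
```

View pics/t2.png

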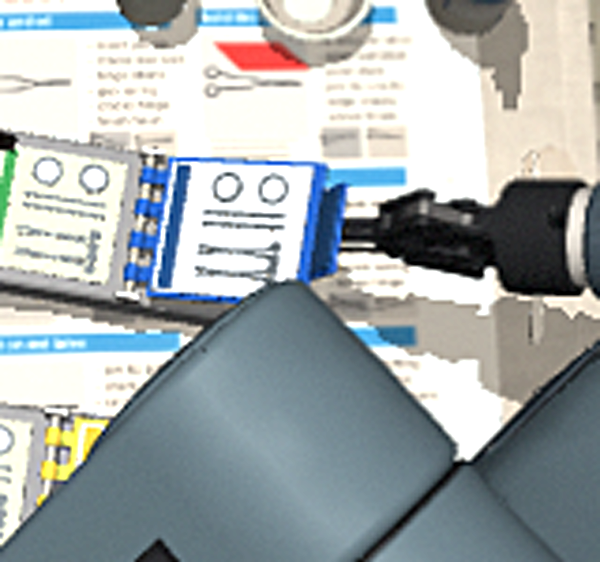

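The leaf is lifting (tab now at crop px ~330,230), but some of the push is radial (about 5 N toward +y). I'll drop slightly, slide the tip under the plate, and push at a smaller radius so the force is tangential.

```bash
python3 - <<'E'
from arc import *
arc(.45,.135,60,3,extra=-.01)
arc(.45,.108,60,6,extra=-.009)
E
```

```text
t 5.58 p [ 0.0038 -0.1263  0.1035] z [-0.     0.864 -0.503] x [-1.    -0.001 -0.   ] F [-0.42 -2.38  1.28] q [-0.84  0.84  1.29  0.76  1.76 -2.39]
target [ 0.004  -0.1324  0.0872] shift [-0.001 -0.076  0.013] turn [-0.0004 -0.      0.0001]
t 5.58 p [ 0.0038 -0.1263  0.1035] z [-0.     0.864 -0.503] x [-1.    -0.001 -0.   ] F [-0.42 -2.38  1.28] q [-0.84  0.84  1.29  0.76  1.76 -2.39]
target [ 0.004  -0.1077  0.0764] shift [-0.    -0.031  0.066] turn [-0.0002 -0.      0.    ]
```

Emit:
{"api": "servo_tool", "payload": {
  "rows": [
    [0,-0.076,0.013,0,0,0,0],
    [0,-0.076,0.013,0,0,0,0],
    [0,-0.076,0.013,0,0,0,0],
    [0,0.007,0.06,0,0,0,0],
    [0,0.007,0.06,0,0,0,0],
    [0,0.007,0.06,0,0,0,0],
    [0,0.007,0.06,0,0,0,0],
    [0,0.007,0.06,0,0,0,0],
    [0,0.007,0.06,0,0,0,0],
    [0,0,0,0,0,0,0]
  ]
}}

```text
time: 6.42
ee_pos: [0.6179, -0.1647, 0.075]
tool_rot: [[-0.985, 0.087, 0.147], [0.171, 0.496, 0.852], [0.001, 0.864, -0.503]]
force: [-0.1, -0.4, 0.1]
grip_width: -0.002
grip_force: 0.0
```

```bash
python3 arc.py 0.9 .108 62 12
```

```text
t 6.42 p [ 0.0033 -0.1067  0.075 ] z [-0.001  0.864 -0.503] x [-1.    -0.001  0.001] F [-0.   -0.37  0.09] q [-0.82  0.86  1.31  0.77  1.71 -2.41]
target [ 0.004  -0.0782  0.1268] shift [-0.001  0.066 -0.   ] turn [-0.001 -0.    -0.   ]
```

Emit:
{"api": "servo_tool", "payload": {
  "rows": [
    [0,0.066,0,-0.001,0,0,0],
    [0,0.066,0,-0.001,0,0,0],
    [0,0.066,0,-0.001,0,0,0],
    [0,0.066,0,-0.001,0,0,0],
    [0,0.066,0,-0.001,0,0,0],
    [0,0.066,0,-0.001,0,0,0],
    [0,0.066,0,-0.001,0,0,0],
    [0,0.066,0,-0.001,0,0,0],
    [0,0.066,0,-0.001,0,0,0],
    [0,0.066,0,-0.001,0,0,0],
    [0,0.066,0,-0.001,0,0,0],
    [0,0.066,0,-0.001,0,0,0]
  ]
}}

```text
time: 7.42
ee_pos: [0.623, -0.1372, 0.1276]
tool_rot: [[-0.985, 0.081, 0.152], [0.172, 0.463, 0.869], [-0.0, 0.882, -0.47]]
force: [-0.1, 0.2, -2.0]
grip_width: -0.001
grip_force: 0.5
```

```bash
python3 arc.py 1.4 .108 60 12
```

```text
t 7.42 p [ 0.0037 -0.0788  0.1276] z [-0.     0.882 -0.47 ] x [-1. -0. -0.] F [-0.12  0.21 -2.  ] q [-0.79  0.78  1.35  0.82  1.75 -2.37]
target [ 0.004  -0.0292  0.1556] shift [-0.     0.054  0.033] turn [ 0.0009 -0.      0.    ]
```

Emit:
{"api": "servo_tool", "payload": {
  "rows": [
    [0,0.054,0.033,0.001,0,0,0],
    [0,0.054,0.033,0.001,0,0,0],
    [0,0.054,0.033,0.001,0,0,0],
    [0,0.054,0.033,0.001,0,0,0],
    [0,0.054,0.033,0.001,0,0,0],
    [0,0.054,0.033,0.001,0,0,0],
    [0,0.054,0.033,0.001,0,0,0],
    [0,0.054,0.033,0.001,0,0,0],
    [0,0.054,0.033,0.001,0,0,0],
    [0,0.054,0.033,0.001,0,0,0],
    [0,0.054,0.033,0.001,0,0,0],
    [0,0.054,0.033,0.001,0,0,0]
  ]
}}

```text
time: 8.42
ee_pos: [0.6315, -0.0881, 0.1552]
tool_rot: [[-0.985, 0.087, 0.148], [0.172, 0.496, 0.851], [0.0, 0.864, -0.504]]
force: [0.9, -0.4, -1.5]
grip_width: -0.0
grip_force: 0.5
```

```bash
python3 arc.py 1.9 .108 45 12; python3 - <<'E'
import cv2
from h import *
a=viewer.grab_frame('top')[:,:,::-1][110:260,280:440]
b=viewer.grab_frame('scene')[:,:,::-1][130:280,300:460]
f=np.hstack([cv2.convertScaleAbs(a,alpha=1.8),b])
cv2.imwrite('pics/t3.png',cv2.resize(f,None,fx=2.5,fy=2.5,interpolation=2))
E
```

```text
t 8.42 p [ 0.0035 -0.0289  0.1552] z [-0.     0.864 -0.504] x [-1. -0.  0.] F [ 0.92 -0.29 -1.55] q [-0.72  0.69  1.42  0.84  1.7  -2.31]
target [0.004  0.0265 0.1561] shift [-0.001  0.038  0.049] turn [ 0.0068 -0.     -0.    ]
```

View pics/t3.png

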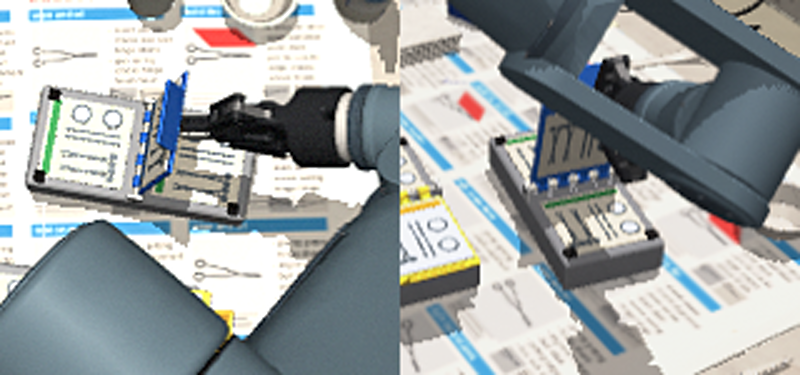

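The leaf is nearly upright, with the fingertip behind it and the stand unmoved. I continue the arc, reducing the tilt.

Emit:
{"api": "servo_tool", "payload": {
  "rows": [
    [0,0.038,0.049,0.007,0,0,0],
    [0,0.038,0.049,0.007,0,0,0],
    [0,0.038,0.049,0.007,0,0,0],
    [0,0.038,0.049,0.007,0,0,0],
    [0,0.038,0.049,0.007,0,0,0],
    [0,0.038,0.049,0.007,0,0,0],
    [0,0.038,0.049,0.007,0,0,0],
    [0,0.038,0.049,0.007,0,0,0],
    [0,0.038,0.049,0.007,0,0,0],
    [0,0.038,0.049,0.007,0,0,0],
    [0,0.038,0.049,0.007,0,0,0],
    [0,0.038,0.049,0.007,0,0,0]
  ]
}}

```text
time: 9.52
ee_pos: [0.641, -0.0333, 0.1555]
tool_rot: [[-0.985, 0.123, 0.12], [0.172, 0.702, 0.691], [0.0, 0.701, -0.713]]
force: [-0.7, 0.0, -0.8]
grip_width: -0.003
grip_force: 0.4
```

```bash
python3 arc.py 2.35 .108 35 12
```

```text
t 9.52 p [0.0035 0.0267 0.1555] z [-0.     0.701 -0.713] x [-1. -0.  0.] F [-0.69 -0.09 -0.78] q [-0.58  0.53  1.51  0.7   1.5  -2.18]
target [0.004  0.0716 0.132 ] shift [-0.001  0.021  0.052] turn [ 0.0044 -0.     -0.    ]
```

Emit:
{"api": "servo_tool", "payload": {
  "rows": [
    [0,0.021,0.052,0.0045,0,0,0],
    [0,0.021,0.052,0.0045,0,0,0],
    [0,0.021,0.052,0.0045,0,0,0],
    [0,0.021,0.052,0.0045,0,0,0],
    [0,0.021,0.052,0.0045,0,0,0],
    [0,0.021,0.052,0.0045,0,0,0],
    [0,0.021,0.052,0.0045,0,0,0],
    [0,0.021,0.052,0.0045,0,0,0],
    [0,0.021,0.052,0.0045,0,0,0],
    [0,0.021,0.052,0.0045,0,0,0],
    [0,0.021,0.052,0.0045,0,0,0],
    [0,0.021,0.052,0.0045,0,0,0]
  ]
}}

```text
time: 10.52
ee_pos: [0.6487, 0.0105, 0.1319]
tool_rot: [[-0.985, 0.141, 0.098], [0.172, 0.809, 0.563], [0.0, 0.571, -0.821]]
force: [0.4, -1.1, 0.2]
grip_width: -0.002
grip_force: 0.3
```

```bash
python3 arc.py 2.8 .108 20 12
```

```text
t 10.52 p [0.0036 0.0711 0.1319] z [-0.     0.571 -0.821] x [-1. -0.  0.] F [ 0.59 -1.02  0.23] q [-0.45  0.49  1.54  0.6   1.34 -2.06]
target [0.004  0.1004 0.091 ] shift [-0.     0.007  0.056] turn [ 0.0069 -0.     -0.    ]
```

Emit:
{"api": "servo_tool", "payload": {
  "rows": [
    [0,0.007,0.056,0.007,0,0,0],
    [0,0.007,0.056,0.007,0,0,0],
    [0,0.007,0.056,0.007,0,0,0],
    [0,0.007,0.056,0.007,0,0,0],
    [0,0.007,0.056,0.007,0,0,0],
    [0,0.007,0.056,0.007,0,0,0],
    [0,0.007,0.056,0.007,0,0,0],
    [0,0.007,0.056,0.007,0,0,0],
    [0,0.007,0.056,0.007,0,0,0],
    [0,0.007,0.056,0.007,0,0,0],
    [0,0.007,0.056,0.007,0,0,0],
    [0,0.007,0.056,0.007,0,0,0]
  ]
}}

```text
time: 11.52
ee_pos: [0.6537, 0.039, 0.0904]
tool_rot: [[-0.985, 0.162, 0.058], [0.172, 0.928, 0.332], [0.0, 0.337, -0.942]]
force: [0.3, -0.7, 0.1]
grip_width: -0.001
grip_force: 0.3
```

```bash
python3 arc.py 3.1 .108 6 12
```

```text
t 11.52 p [0.0036 0.1001 0.0904] z [-0.     0.337 -0.942] x [-1. -0.  0.] F [ 0.4  -0.65  0.13] q [-0.29  0.49  1.55  0.37  1.17 -1.85]
target [0.004  0.1077 0.0602] shift [-0.     0.     0.035] turn [ 0.0063 -0.      0.    ]
```

Emit:
{"api": "servo_tool", "payload": {
  "rows": [
    [0,0,0.035,0.0065,0,0,0],
    [0,0,0.035,0.0065,0,0,0],
    [0,0,0.035,0.0065,0,0,0],
    [0,0,0.035,0.0065,0,0,0],
    [0,0,0.035,0.0065,0,0,0],
    [0,0,0.035,0.0065,0,0,0],
    [0,0,0.035,0.0065,0,0,0],
    [0,0,0.035,0.0065,0,0,0],
    [0,0,0.035,0.0065,0,0,0],
    [0,0,0.035,0.0065,0,0,0],
    [0,0,0.035,0.0065,0,0,0],
    [0,0,0.035,0.0065,0,0,0]
  ]
}}

```text
time: 12.52
ee_pos: [0.655, 0.0459, 0.0599]
tool_rot: [[-0.985, 0.171, 0.017], [0.172, 0.98, 0.097], [-0.0, 0.098, -0.995]]
force: [0.0, 0.1, 0.0]
grip_width: 0.0
grip_force: 0.3
```

Emit:
{"api": "servo_tool", "payload": {
  "rows": [
    [0,0,0.014,0,0,0,0],
    [0,0,0.014,0,0,0,0],
    [0,0,0.014,0,0,0,0],
    [0,0,0.014,0,0,0,0],
    [0,0,0,0,0,0,0]
  ]
}}

```text
time: 12.93
ee_pos: [0.655, 0.0462, 0.0558]
tool_rot: [[-0.985, 0.172, 0.017], [0.172, 0.98, 0.099], [0.0, 0.1, -0.995]]
force: [-0.3, -0.5, -0.1]
grip_width: -0.001
grip_force: 0.0
```

Emit:
{"api": "servo_tool", "payload": {
  "rows": [
    [0,0,0.014,0,0,0,0],
    [0,0,0.014,0,0,0,0],
    [0,0,0.014,0,0,0,0],
    [0,0,0,0,0,0,0]
  ]
}}

```text
time: 13.27
ee_pos: [0.6554, 0.0462, 0.0552]
tool_rot: [[-0.985, 0.171, 0.017], [0.172, 0.98, 0.098], [-0.0, 0.1, -0.995]]
force: [-7.8, -0.9, 14.7]
grip_width: -0.002
grip_force: 7.1
```

It is at the end stop with firm contact. I retreat upward and look.

Emit:
{"api": "servo_tool", "payload": {
  "rows": [
    [0,0,-0.05,0,0,0,0],
    [0,0,-0.2,0,0,0,0],
    [0,0,-0.3,0,0,0,0],
    [0,0,-0.4,0,0,0,0],
    [0,0,-0.4,0,0,0,0],
    [0,0,-0.4,0,0,0,0],
    [0,0,-0.4,0,0,0,0],
    [0.4,0,0,0,0,0,0],
    [0.5,0,0,0,0,0,0],
    [0.5,0,0,0,0,0,0],
    [0.5,0,0,0,0,0,0],
    [0.4,0,0,0,0,0,0]
  ]
}}

```text
time: 14.27
ee_pos: [0.48, 0.0609, 0.2137]
tool_rot: [[-0.985, 0.171, 0.017], [0.172, 0.98, 0.099], [0.0, 0.1, -0.995]]
force: [0.5, -0.3, 0.9]
grip_width: -0.002
grip_force: 0.0
```

Emit:
{"api": "servo_tool", "payload": {
  "rows": [
    [0.4,0.3,0,0,0,0,0],
    [0.4,0.3,0,0,0,0,0],
    [0.3,0.4,0,0,0,0,0],
    [0,0.5,0,0,0,0,0],
    [0,0.5,0,0,0,0,0],
    [0,0.5,0,0,0,0,0],
    [0,0.5,0,0,0,0,0],
    [0,0.5,0,0,0,0,0],
    [0,0.5,0,0,0,0,0],
    [0,0,0,0,0,0,0]
  ]
}}

```text
time: 15.1
ee_pos: [0.453, 0.374, 0.2451]
tool_rot: [[-0.986, 0.167, 0.019], [0.168, 0.98, 0.102], [-0.002, 0.104, -0.995]]
force: [-1.8, -0.6, 0.2]
grip_width: 0.001
grip_force: 0.0
```

```bash
python3 - <<'E'
import cv2
from h import *
from cell import sensors
print(sensors.get_state()['ee_pos'])
T=viewer.grab_frame('top')[:,:,::-1];S=viewer.grab_frame('scene')[:,:,::-1]
cv2.imwrite('pics/tf.png',T);cv2.imwrite('pics/sf.png',S)
f=np.hstack([cv2.convertScaleAbs(T[120:280,240:400],alpha=1.8),S[130:290,250:410]])
cv2.imwrite('pics/t4.png',cv2.resize(f,None,fx=2.5,fy=2.5,interpolation=2))
E
```

```text
[0.45302593 0.37404592 0.24506974]
```

View pics/t4.png

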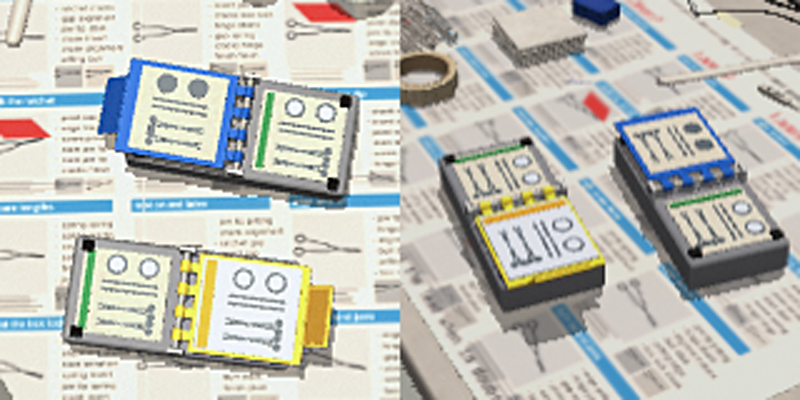

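The blue leaf now lies flat on the +y half and the card shows (top crop ~300,135). The yellow leaf is unchanged. A quick check that the stands haven't shifted, then I hand it in.

```bash
python3 - <<'E'
import cv2,numpy as np
for n,rs in {'top':[(334,183,10,12),(290,180,40,12),(265,210,110,60)],'scene':[(336,186,14,30),(262,182,70,70)]}.items():
    a=cv2.imread(f'pics/{n}0.png');b=cv2.imread(f'pics/{n}f.png')
    for x,y,w,h in rs:
        r=cv2.matchTemplate(b[y-8:y+h+8,x-8:x+w+8],a[y:y+h,x:x+w],cv2.TM_CCOEFF_NORMED);_,v,_,l=cv2.minMaxLoc(r);print(n,(x,y),l[0]-8,l[1]-8,round(v,2))
E
```

```text
[ WARN:0@0.025] global loadsave.cpp:275 findDecoder imread_('pics/topf.png'): can't open/read file: check file path/integrity
Traceback (most recent call last):
TypeError: 'NoneType' object is not subscriptable
```

```bash
python3 - <<'E'
import cv2,numpy as np
for n,rs in {'top':[(334,183,10,12),(290,180,40,12),(265,210,110,60)],'scene':[(336,186,14,30),(262,182,70,70)]}.items():
    a=cv2.imread(f'pics/{n}0.png');b=cv2.imread(f'pics/{n[0]}f.png')
    for x,y,w,h in rs:
        r=cv2.matchTemplate(b[y-8:y+h+8,x-8:x+w+8],a[y:y+h,x:x+w],cv2.TM_CCOEFF_NORMED);_,v,_,l=cv2.minMaxLoc(r);print(n,(x,y),l[0]-8,l[1]-8,round(v,2))
E
```

```text
top (334, 183) 0 0 0.74
top (290, 180) 0 0 0.69
top (265, 210) 0 0 1.0
scene (336, 186) 0 0 0.76
scene (262, 182) 0 0 1.0
```

Neither stand has shifted, so I'm handing in.

```bash
python3 -c "
from cell import workorder
print(workorder.sign_off())"
```

```text
the job is handed in; nothing more can be done
None
```

The blue leaf was pushed over its spine and lies flat on the +y half with the card showing; neither stand shifted in the before/after pictures, the yellow leaf is unchanged, and the job was handed in at about 15 s on the robot's clock.

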